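# Post a failed module through the reject box's spring flap

### The arm

A 6-joint arm with a two-finger parallel gripper is mounted at the origin on the work surface. World frame = base frame: x ahead of the robot, y to its left, z up, the work surface at z = 0. Lengths are in m, angles in rad, forces in N, time in s.
With the tool pointing down it reaches from about 0.25 to 0.725 m from the base axis. Payload 4 kg.
Tool frame: the origin (TCP) lies where the fingers leave the gripper's body, on its centre line; the fingertips stand 73 mm ahead of it and the grasp point (between the pads) lies 54 mm ahead of it (bot.tips_ahead is the z of the fingertips in the tool frame, in m); z points along the fingers, y is the direction in which the jaws open and shut (so a half turn about z gives the same grasp; the last joint's range is limited). The gripper opens to 85 mm and grips with 20 to 120 N. Pads are 22 mm wide; open, the fingers measure 114 mm over their backs; the gripper's body (76 mm by 85 mm) begins 54 mm behind the grasp point. The pads swing forward as they close: fully open they stand 13 mm farther back than shut.
Start: joints at [1.118, 0.241, 0.005, 1.335, 0, 1.571], TCP at [0.219, 0.45, 0.304] pointing down, gripper open.
Joint ranges: [-2.72, 2.72], [-1.05, 1.87], [-1.09, 1.28], [-1.99, 2.15], [-1.42, 1.44], [-3.14, 3.14]. Speed limits (rad/s): [2.79, 2.79, 3.14, 3.14, 3.14, 3.14].

### API

Orientations are given as a unit quaternion [x, y, z, w].
In Python, from workcell import readout, camera, get_calibration, order, bot gives the robot as it stands.
- The arm moves only by the tool send_rows, never from a script. Its argument "moves" is a list of rows, each a list of 3 entries, a list of its own where there are three numbers: the shift along the tool's x, y, z in mm, then the turn, a rotation vector about the tool's x, y, z in rad, then the finger opening in mm, from 0 to 85.4. In form: [[[dx, dy, dz], [ax, ay, az], grip], ...]. A call has 1 to 12 rows; each row is the pose to reach, as a shift and turn from the pose measured when the call began, along the tool's axes at that moment; what a row does not reach only later rows make up. A row lasts 1/12 s, in which the tool goes at most 41.7 mm and 7.16 degrees, less where a joint would pass 70% of its speed; a pose out of reach is approached as far as the arm can. A call with a gripper value outside its range is refused whole. The fingers move at their own pace and stop on an object; the grip force is fixed at half the most. Time passes only in rows, so rows that repeat a pose let the fingers close. It gives the time, the measured TCP pose, the force and the opening at its end, in the units of the state.
- readout.get_obs(): the state, without advancing time (a new reading comes with each control period).
- camera(name): name is "side" or "top"; returns the picture (480x640x3 uint8, red, green, blue); there is no depth.
- get_calibration(name): a dict with "fx", "fy", "cx", "cy" (pixels), "k1" (the pictures are not rectified: a ray, as slopes to the right and down, at radius r is drawn at 1 + k1 r^2 times it, then the intrinsics apply), "R" (3x3) and "t" (3): a world point X has camera coordinates R X + t. Camera axes: x right, y down, z forward; pixel columns grow to the right and rows downward; lengths in m; the calibration is good to about 2 mm. A picture is of the moment at which its call begins. get_calibration takes no time and is no camera call.
- order.job_done(): hands the job in, once; it reports no verdict.
The state is a dict: "clock": time; "joint_pos": joint angles; "joint_vel": joint speeds; "tau": joint torques, N m; "eef_pos": TCP position; "tool_rot": TCP orientation; "ft_force": force on the tool from outside, world axes, zero at the start; "ft_torque": the same for the moment, N m; "grip_width": finger opening in m.
Only numpy, scipy, OpenCV 4.12 (cv2) and the standard library are available. Lean on these libraries where they do the work, as an engineer would, in place of code of your own. Each camera call takes 0.05 s, during which the arm holds its last target. There are 200 camera calls.

### The job

The failed RF module lying on the front ledge of the reject box has to go into the box: push the box's spring flap open with one finger and, while that finger keeps it open, push the module along the ledge and through the opening with the other finger until it drops inside, then draw the hand back and let the flap spring shut behind it. Only push: do not pinch, squeeze or lift the module, and do not use it to shove the flap open or let the flap shut on it, for its connectors must not be knocked. Leave the other things on the bench and on the ledge where they are.

Things in the scene. Friction and masses are not known exactly. Their poses are not given: they have to be found in the camera images.
- reject_box: fixed grey sheet-metal bench box, 280 mm wide (y), 200 deep, 127 high, with a dark steel ledge in front. Origin on the table under the middle of the sill (where the ledge ends and the opening begins); +x level into the box, +y along the sill, z up; its yaw varies. In this frame the ledge is flat and rimless: top at z 80 mm, x -90 to 0, y -140 to 140
- sill (a point): the middle of the sill, at ledge height (80 mm above the table), axes as the box. The opening is 184 mm wide (92 mm to each side of here), in a face that slopes up from the sill to the hinge line; the face beside the opening is solid. Just behind the sill is a straight drop of 76 mm to the box's floor, so the module tips in once its middle is past the sill
- hinge_line (a point): the middle of the flap's hinge line, the upper edge of the opening: 64 mm behind the sill and 44 mm above ledge height, axes as the box. The box's flat top begins here: z 127 mm, from 4 mm before this line to 136 mm behind it (a clear window in it); so an upright finger may go at most 60 mm past the sill
- flap (a joint): swing (rad) of the flap that fills the opening: an aluminium plate 178 mm wide, 74 mm from hinge to free lower edge, 3 thick, hinged along its upper edge. 0 = shut, in the sloping face (35 degrees above level); grows as the lower edge is pushed in and down; 0.97 hangs upright, stop at 1.2. A spring always shuts it: 1 to 4 N at a finger hold it open, and it springs back when let go
- flap_edge (a point): the middle of the flap's free lower edge; when shut, 3 mm inside the sill and 2 mm above ledge height
- module: the failed RF module, a bare aluminium block 40 mm long (its x) by 34 mm wide (its y) by 24 mm high, with two brass coaxial jacks 6 mm thick standing 9 mm high on its top in line along x; about 90 g. It lies on the ledge in front of the flap, roughly square to the sill, up to 45 mm left or right of the middle. Origin at the centre of its underside, z up
- module_mid (a point): the middle of the failed module's block, 12 mm above its underside
- good_module: bystander: an identical module that passed, standing on the table beside the reject box; not to be touched
- flux_jar: bystander: small amber jar, 30 mm across, 32 mm high, near one end of the ledge, beside the opening
- load: bystander: dark steel coaxial load, a stepped cylinder 24 mm across, 30 mm high, near the other end of the ledge
- multimeter: bystander: handheld multimeter lying on the table beside the box, 160 x 78 x 42 mm
- mouse: bystander: black computer mouse on the table, 100 x 58 x 32 mm
- screwdriver: bystander: screwdriver lying on the table
- mug: bystander: white mug on the table beside the box, 80 mm across, 92 mm high
Not all that is in view belongs to the job. Leave any purple look-alike of the module alone.

How it is judged:
By the outcome, as a careful person would: the job done as asked, in the order asked, and still so for the second after the job is handed in, with the robot touching nothing.
It also fails if it takes over 32 s, if anything falls off the work surface, if the arm or the gripper's body presses on something with over 40 N, if the wrist force passes 120 N, or if a joint passes its speed limit or range.

## Working session

There is one attempt and no reset: what is moved stays moved. The work goes in short steps, Python scripts to look and compute and a tool call to move; the robot and the scene stay as the last step left them, time stands still between calls to the robot, and variables do not carry over. Pictures are saved under pics/ and viewed, about 8 in all and at most 12, crops included, and the job is handed in when it is done.

Besides the shell and the picture viewer there is one more tool, called after "Call:" by a JSON object that holds its "api" and its "payload", one argument or row to a line. send_rows: Moves the arm, as the interface text tells. Its arguments: {"type":"object","properties":{"moves":{"type":"array","items":{"type":"array"}}},"required":["moves"]}

```bash
mkdir -p pics; ls; python3 - <<'E'
from workcell import readout, camera, get_calibration, order, bot
import cv2
for n in ("top","side"):
    im=camera(n); cv2.imwrite(f"pics/{n}0.png",im[:,:,::-1]); print(n,get_calibration(n))
print(readout.get_obs()); print([a for a in dir(bot) if a[0]!='_'])
E
```

```text
pics
top {'fx': 515.7979604342327, 'fy': 515.7979604342327, 'cx': 311.05923709413617, 'cy': 243.11193444004937, 'k1': 0.05033085279906641, 'R': array([[ 0.00641159, -0.99966361,  0.02513073],
       [-0.99576057, -0.0086886 , -0.09157184],
       [ 0.09175938, -0.02443707, -0.99548131]]), 't': array([0.0221064 , 0.53178392, 1.05629961])}
side {'fx': 530.6365941939279, 'fy': 530.6365941939279, 'cx': 323.4588474980493, 'cy': 236.60438237830547, 'k1': -0.06542839568837291, 'R': array([[ 0.99561223, -0.09048222,  0.02385913],
       [-0.02587573, -0.51124196, -0.85904721],
       [ 0.08992629,  0.85466053, -0.51134004]]), 't': array([-0.53502632,  0.10631343,  1.24092014])}
{'clock': 0.1, 'joint_pos': array([1.11800759e+00, 2.41328199e-01, 3.86039458e-03, 1.33517163e+00,
       1.87078558e-05, 1.57075807e+00]), 'joint_vel': array([ 0.00017583, -0.00140746,  0.00198388,  0.00117547, -0.00213128,
       -0.00090594]), 'tau': array([-8.92791991e-05, -3.73137510e+01,  2.53010541e+01,  1.08755412e-02,
       -7.89385155e-06, -7.45667847e-06]), 'eef_pos': array([0.21855001, 0.44923984, 0.3031071 ]), 'tool_rot': array([ 2.24446640e-01,  9.74485945e-01, -8.95935108e-04, -2.15989560e-04]), 'ft_force': array([-0.11659099, -0.39372468,  0.33440925]), 'ft_torque': array([-0.01843168, -0.01359942, -0.01718747]), 'grip_width': 0.08508993100697407}
['Unreachable', 'tips_ahead']
```

View pics/top0.png

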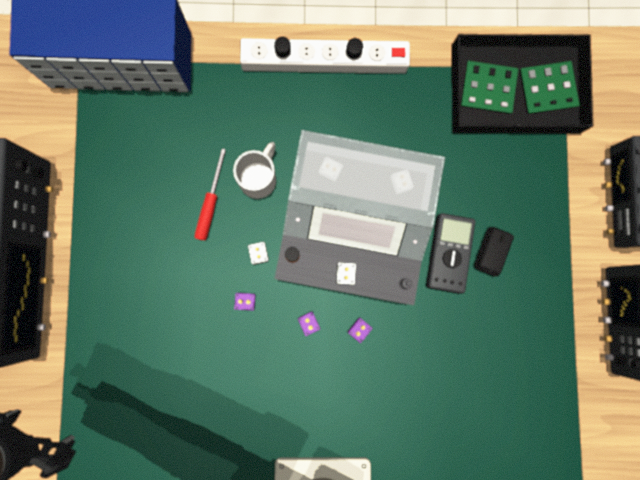

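View pics/side0.png

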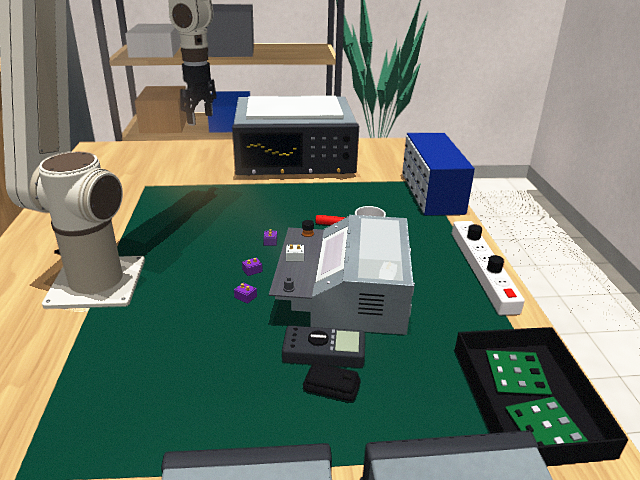

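The top view shows the box at about (360,215), with the white module on the ledge at (346,273), the jar at (292,255) and the load at (405,284). The purple look-alikes lie in front of the box. I'll enlarge both views to get the corners.

```bash
python3 - <<'E'
import cv2,numpy as np
a=cv2.imread('pics/top0.png')[115:315,265:455]; b=cv2.imread('pics/side0.png')[205:345,260:420]
a=cv2.resize(a,None,fx=3,fy=3,interpolation=cv2.INTER_CUBIC)
cv2.imwrite('pics/tc.png',a)
b=cv2.resize(b,None,fx=4,fy=4,interpolation=cv2.INTER_CUBIC)
cv2.imwrite('pics/sc.png',b)
E
```

```text
(no output)
```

View pics/tc.png

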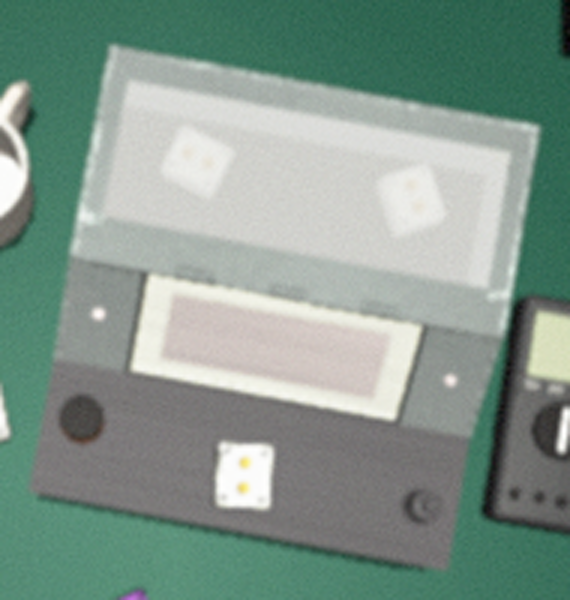

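View pics/sc.png

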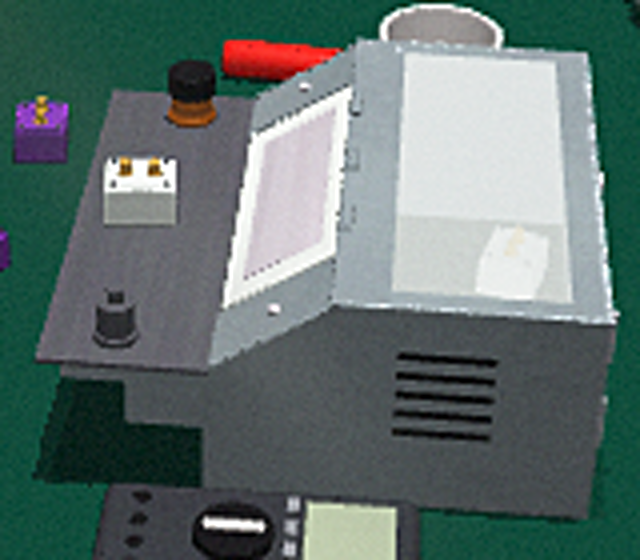

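```bash
cat > h.py <<'E'
import numpy as np, cv2
from scipy.optimize import least_squares
from workcell import get_calibration
C={n:get_calibration(n) for n in("top","side")}
def proj(n,X):
    c=C[n]; P=np.atleast_2d(X)@c["R"].T+c["t"]; s=P[:,:2]/P[:,2:]
    s=s*(1+c["k1"]*(s**2).sum(1,keepdims=True)); return s*c["fx"]+[c["cx"],c["cy"]]
def tf(p,L):
    c,s=np.cos(p[2]),np.sin(p[2]); L=np.array(L,float)/1000
    return np.c_[p[0]+c*L[:,0]-s*L[:,1],p[1]+s*L[:,0]+c*L[:,1],L[:,2]]
def fit(obs,p0):
    f=lambda p:np.concatenate([(proj(n,tf(p,[q[0] for q in l]))-np.array([q[1] for q in l])).ravel() for n,l in obs.items()])
    r=least_squares(f,p0,loss="soft_l1"); return r.x,f(r.x).reshape(-1,2)
T=lambda u,v:(265+u/3,115+v/3)
S=lambda u,v:(260+u/4,205+v/4)
E
cat > m.py <<'E'
from h import *
box={"top":[((-90,140,80),T(33,492)),((-90,-140,80),T(448,568)),((0,140,80),T(55,362)),((0,-140,80),T(470,436)),((200,140,127),T(112,46)),((200,-140,127),T(540,125)),((60,140,127),T(72,257)),((60,-140,127),T(500,335))],
"side":[((-90,140,80),S(115,92)),((-90,-140,80),S(37,360)),((0,-140,80),S(208,370)),((200,140,127),S(588,52)),((200,-140,127),S(615,322)),((60,140,127),S(358,40)),((60,-140,127),S(333,303))]}
b,r=fit(box,[.45,-.05,-.15]); print(b,np.degrees(b[2])); print(r.round(1).tolist())
mod={"top":[((20,17,104),T(220,443)),((20,-17,104),T(272,446)),((-20,-17,104),T(270,508)),((-20,17,104),T(215,505))],
"side":[((20,17,104),S(176,158)),((-20,17,104),S(105,158)),((20,-17,104),S(177,195)),((-20,-17,104),S(104,193))]}
m,r=fit(mod,[.38,-.05,-.1]); print(m,np.degrees(m[2])); print(r.round(1).tolist())
c,s=np.cos(b[2]),np.sin(b[2]); d=m[:2]-b[:2]
print("module in box frame mm",1000*np.array([c*d[0]+s*d[1],-s*d[0]+c*d[1]]),np.degrees(m[2]-b[2]))
E
python3 m.py
```

```text
[ 0.51967994 -0.05587124 -0.1747765 ] -10.013956002371929
[[-0.8, -0.3], [0.7, 0.2], [0.4, -1.6], [0.7, -0.7], [-0.2, -0.4], [-0.0, -0.3], [-0.2, -0.1], [1.6, 0.6], [-0.8, -1.1], [-0.6, -0.7], [0.4, -0.1], [-0.4, -0.4], [0.0, -0.1], [-0.6, -1.0], [-0.4, -0.1]]
[ 0.46640487 -0.04118347 -0.05082739] -2.9121951031081332
[[0.2, -0.3], [0.3, -0.2], [-0.0, -0.2], [0.7, -0.2], [-0.3, -0.3], [-0.2, -0.3], [-0.5, -1.6], [-0.2, -1.1]]
module in box frame mm [-55.01747327   5.20011353] 7.101760899263795
```

```bash
cat > p.py <<'E'
# box frame helpers; tool y = direction trailing -> lead finger = (sin psi,-cos psi) in box frame
from h import *
from workcell import readout, camera, bot
from scipy.spatial.transform import Rotation as R
B=np.array([.51968,-.05587,-.17478])
def b2w(x,y): return tf(B,[[x,y,0]])[0,:2]
def w2b(X):
    c,s=np.cos(B[2]),np.sin(B[2]); d=np.array(X[:2])-B[:2]; return 1000*np.array([c*d[0]+s*d[1],-s*d[0]+c*d[1]])
def go(x,y,zt,psi):
    o=readout.get_obs(); r0=R.from_quat(o["tool_rot"]); a=np.radians(psi-90)+B[2]
    yy=np.array([np.cos(a),np.sin(a),0]); zz=np.array([0,0,-1.]); r1=R.from_matrix(np.c_[np.cross(yy,zz),yy,zz])
    d=np.r_[b2w(x,y),zt/1000]-o["eef_pos"]
    print("shift",(r0.inv().apply(d)*1000).round(1),"turn",(r0.inv()*r1).as_rotvec().round(4))
def st():
    o=readout.get_obs(); r=R.from_quat(o["tool_rot"]); u=r.apply([0,1,0]); z=r.apply([0,0,1])
    print("t %.2f box xy"%o["clock"],w2b(o["eef_pos"]).round(1),"z %.1f"%(o["eef_pos"][2]*1e3),"psi %.1f"%(90+np.degrees(np.arctan2(u[1],u[0])-B[2])),"tilt",z[:2].round(3),"g %.1f"%(o["grip_width"]*1e3),"F",o["ft_force"].round(1))
E
python3 - <<'E'
from p import *
print(bot.tips_ahead); st(); go(-72,-37.3,210,40)
for n,q,z in(("load",T(425,492),.110),("jar",T(82,415),.112)):
    from scipy.optimize import fsolve
    w=fsolve(lambda v:(proj("top",[[v[0],v[1],z]])[0]-q),[.45,0]); print(n,w2b(w))
E
```

```text
0.0726
t 0.10 box xy [-384.4  445.1] z 303.1 psi 164.1 tilt [-0.001 -0.002] g 85.1 F [-0.1 -0.4  0.3]
shift [-432.7 -377.9   93.8] turn [-1.1000e-03  2.0000e-03  2.1655e+00]
load [ -45.24292307 -109.52237071]
jar [-36.79350537 115.31791544]
```

Call:
{"api": "send_rows", "payload": {
  "moves": [
    [[-22,-19,0],[0,0,0.108],70],
    [[-43,-38,0],[0,0,0.216],70],
    [[-65,-57,0],[0,0,0.325],70],
    [[-87,-76,0],[0,0,0.433],70],
    [[-108,-94,0],[0,0,0.541],70],
    [[-130,-113,0],[0,0,0.65],70],
    [[-151,-132,0],[0,0,0.758],70],
    [[-173,-151,0],[0,0,0.866],70],
    [[-195,-170,0],[0,0,0.974],70],
    [[-216,-189,0],[0,0,1.083],70],
    [[-238,-208,0],[0,0,1.19],70],
    [[-260,-227,0],[0,0,1.3],70]
  ]
}}

```text
clock: 1.1
eef_pos: [0.353, 0.1299, 0.3033]
tool_rot: [0.77, 0.638, -0.001, 0.0]
ft_force: [0.4, -0.2, 0.4]
grip_width: 0.0698
```

```bash
python3 -c "
from p import *
st(); go(-72,-37.3,210,40); print(readout.get_obs()['joint_pos'].round(2))"
```

```text
t 1.10 box xy [-196.4  154. ] z 303.3 psi 89.3 tilt [-0.001 -0.002] g 69.8 F [ 0.4 -0.2  0.4]
shift [-189.5  126.9   93.6] turn [0.     0.0023 0.8603]
[ 0.35 -0.   -0.28  1.3  -0.    2.11]
```

Call:
{"api": "send_rows", "payload": {
  "moves": [
    [[-20,13,0],[0,0,0.09],70],
    [[-40,27,0],[0,0,0.18],70],
    [[-60,40,10],[0,0,0.27],70],
    [[-80,54,20],[0,0,0.36],70],
    [[-100,67,30],[0,0,0.45],70],
    [[-120,80,40],[0,0,0.54],70],
    [[-140,94,50],[0,0,0.63],70],
    [[-160,107,60],[0,0,0.72],70],
    [[-180,120,75],[0,0,0.8],70],
    [[-189.5,127,90],[0,0,0.86],70],
    [[-189.5,127,93.6],[0,0.002,0.86],70],
    [[-189.5,127,93.6],[0,0.002,0.86],70]
  ]
}}

```text
clock: 2.1
eef_pos: [0.4412, -0.0803, 0.2083]
tool_rot: [0.966, 0.259, -0.002, -0.001]
ft_force: [-0.1, -0.2, 0.6]
grip_width: 0.0697
```

```bash
python3 -c "
from p import *
st(); go(-72,-37.3,210,40)
a=camera('top'); b=camera('side')
cv2.imwrite('pics/t1.png',a[:,:,::-1]); cv2.imwrite('pics/s1.png',b[:,:,::-1])
k=lambda im,x,y:cv2.resize(im[y:y+130,x:x+130,::-1],None,fx=3,fy=4.4,interpolation=cv2.INTER_CUBIC)
k=lambda im,x,y:cv2.resize(im[y:y+130,x:x+130,::-1],(400,400),interpolation=cv2.INTER_CUBIC)
cv2.imwrite('pics/c1.png',np.hstack([k(a,290,190),k(b,255,180)]))"
```

```text
t 2.10 box xy [-73.  -37.7] z 208.3 psi 40.0 tilt [-0.004  0.001] g 69.7 F [-0.1 -0.2  0.6]
shift [ 1.   0.4 -1.7] turn [-0.003   0.0034 -0.0001]
```

View pics/c1.png

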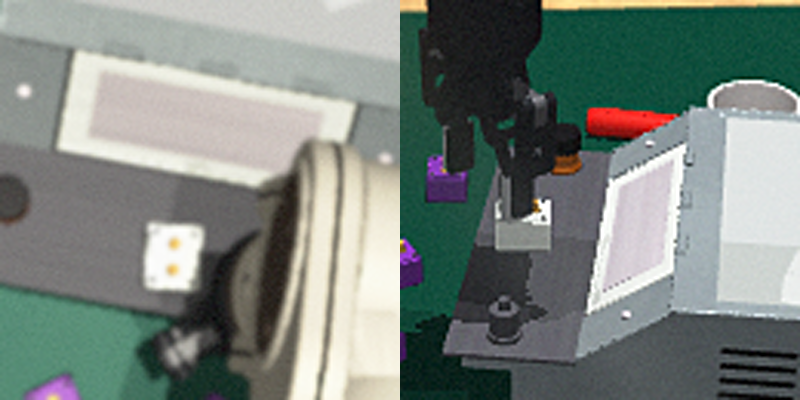

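The top view shows the module clear at crop (173,257), with the trailing finger behind it. The side view shows the trailing tip at crop (458,172) and the lead tip at (522,215). Next I check the tip length and finger position against these.

```bash
python3 -c "
from p import *
o=readout.get_obs(); r=R.from_quat(o['tool_rot'])
for L in (62,67,72.6):
  for y in(-42,42):
    P=[[x,y+d,L] for x in(-11,11) for d in(-7,7)]
    w=r.apply(np.array(P)/1e3)+o['eef_pos']; q=(proj('side',w)-[255,180])*400/130+[400,0]
    print(L,y,q.round(0).tolist(), 'top',((proj('top',w)-[290,190])*400/130).mean(0).round(0))
"
python3 - <<'E'
import cv2
a=cv2.imread('pics/s1.png')[190:260,255:315]
cv2.imwrite('pics/c2.png',cv2.resize(a,None,fx=8,fy=8,interpolation=cv2.INTER_CUBIC))
E
```

```text
62 -42 [[440.0, 161.0], [450.0, 169.0], [467.0, 152.0], [477.0, 161.0]] top [185. 330.]
62 42 [[503.0, 213.0], [514.0, 223.0], [530.0, 204.0], [541.0, 213.0]] top [306. 260.]
67 -42 [[441.0, 167.0], [451.0, 175.0], [467.0, 158.0], [477.0, 167.0]] top [184. 330.]
67 42 [[503.0, 219.0], [514.0, 229.0], [530.0, 210.0], [541.0, 219.0]] top [304. 261.]
72.6 -42 [[441.0, 173.0], [451.0, 182.0], [467.0, 165.0], [477.0, 173.0]] top [183. 330.]
72.6 42 [[503.0, 226.0], [514.0, 236.0], [530.0, 217.0], [541.0, 226.0]] top [303. 261.]
```

View pics/c2.png

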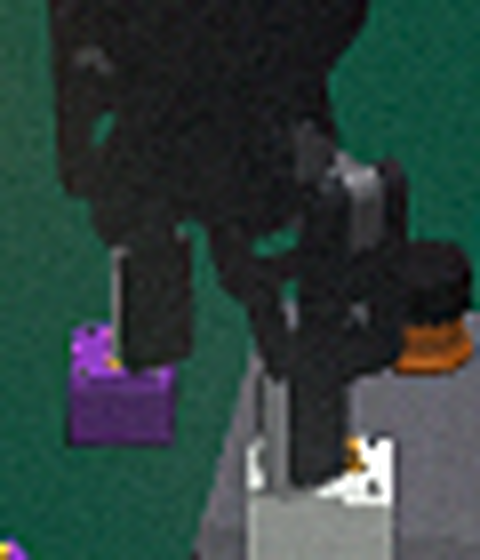

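The tips measure about 62 mm ahead of the TCP at this opening, and the fingers are about 7–8 mm thick. Now I descend behind the module with the opening at 80 mm.

```bash
python3 -c "
from p import *
st(); go(-68.7,-39.2,147,40)"
```

```text
t 2.20 box xy [-72.4 -36.9] z 210.0 psi 40.1 tilt [-0.001  0.   ] g 69.8 F [ 0.8 -0.   0.9]
shift [ 1.3  4.2 63. ] turn [-0.0007  0.0008  0.0016]
```

Call:
{"api": "send_rows", "payload": {
  "moves": [
    [[1.3,4.2,8],[0,0,0],80],
    [[1.3,4.2,18],[0,0,0],80],
    [[1.3,4.2,28],[0,0,0],80],
    [[1.3,4.2,38],[0,0,0],80],
    [[1.3,4.2,48],[0,0,0],80],
    [[1.3,4.2,55],[0,0,0],80],
    [[1.3,4.2,60],[0,0,0],80],
    [[1.3,4.2,62],[0,0,0],80],
    [[1.3,4.2,63],[0,0,0],80],
    [[1.3,4.2,63],[0,0,0],80]
  ]
}}

```text
clock: 3.03
eef_pos: [0.4454, -0.0825, 0.1472]
tool_rot: [0.966, 0.26, -0.0, -0.0]
ft_force: [-1.3, 0.4, -0.6]
grip_width: 0.0802
```

```bash
cat > look.py <<'E'
import sys
from p import *
st(); a=camera('top'); b=camera('side'); n=sys.argv[1]
cv2.imwrite(f'pics/t{n}.png',a[:,:,::-1]); cv2.imwrite(f'pics/s{n}.png',b[:,:,::-1])
k=lambda im,x,y:cv2.resize(im[y:y+80,x:x+80,::-1],(400,400),interpolation=cv2.INTER_CUBIC)
cv2.imwrite(f'pics/c{n}.png',np.hstack([k(a,310,210),k(b,265,225)]))
E
python3 look.py 3
```

```text
t 3.03 box xy [-68.5 -39.1] z 147.2 psi 40.1 tilt [-0.001  0.   ] g 80.2 F [-1.3  0.4 -0.6]
```

View pics/c3.png

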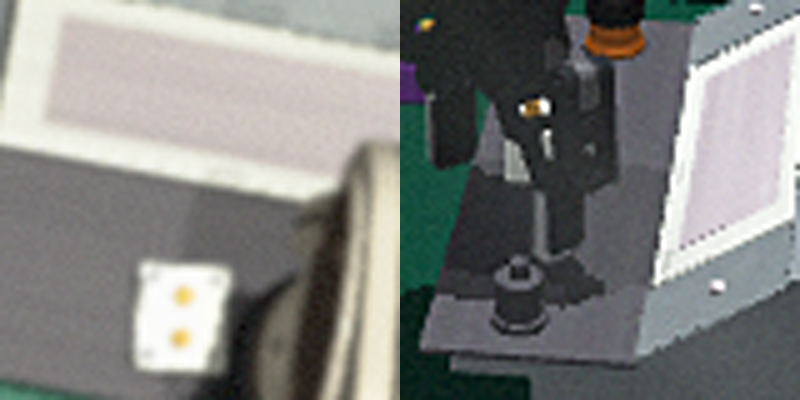

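```bash
cat > trk.py <<'E'
from p import *
from scipy.optimize import fsolve
def un(q,z): return fsolve(lambda v:(proj("top",[[v[0],v[1],z]])[0]-q),[.45,0])
def track(a=None):
    a=camera('top') if a is None else a
    k=4; x0,y0=300,200; c=cv2.resize(a[y0:y0+100,x0:x0+110],None,fx=k,fy=k,interpolation=cv2.INTER_CUBIC)
    m=((c.min(2)>165)).astype(np.uint8); m=cv2.morphologyEx(m,cv2.MORPH_CLOSE,np.ones((9,9)))
    n,l,s,ce=cv2.connectedComponentsWithStats(m)
    out=[]
    for i in range(1,n):
        if 600<s[i,4]<14000:
            r=cv2.minAreaRect(np.argwhere(l==i)[:,::-1].astype(np.float32)); bp=cv2.boxPoints(r)
            w=np.array([w2b(un(p/k+[x0+.5/k-.5,y0+.5/k-.5],.104)) for p in bp]); e=w[1]-w[0],w[2]-w[1]
            L=max(e,key=np.linalg.norm); yaw=np.degrees(np.arctan2(L[1],L[0]));
            out.append((w.mean(0).round(1).tolist(),[round(float(np.linalg.norm(v)),1) for v in e],round(float((yaw+90)%180-90),1),int(s[i,4])))
    return out
if __name__=="__main__":
    st(); print(*track(),sep="\n")
E
python3 - <<'E'
from trk import *
for f in("t0","t1","t3"):
    im=cv2.imread(f"pics/{'top0' if f=='t0' else f}.png")[:,:,::-1]; print(f,*track(im),sep="\n ")
o=readout.get_obs(); r=R.from_quat(o['tool_rot'])
for L in (58,62,66):
  for y in(-43.75,43.75):
    P=[[x,y+d,L] for x in(-11,11) for d in(-3.75,3.75)]
    w=r.apply(np.array(P)/1e3)+o['eef_pos']; print(L,y,((proj('side',w)-[265,225])*5+[400,0]).round(0).tolist())
E
```

```text
t0
 ([-54.8, 6.8], [42.5, 37.0], 6.6, 6396)
t1
 ([-55.1, 7.1], [41.9, 36.1], 6.4, 5718)
t3
 ([-55.1, 7.1], [42.5, 35.6], 4.9, 5606)
58 -43.75 [[429.0, 153.0], [438.0, 161.0], [471.0, 139.0], [480.0, 146.0]]
58 43.75 [[534.0, 246.0], [543.0, 255.0], [577.0, 230.0], [586.0, 239.0]]
62 -43.75 [[430.0, 161.0], [438.0, 168.0], [471.0, 146.0], [480.0, 154.0]]
62 43.75 [[534.0, 254.0], [543.0, 263.0], [577.0, 238.0], [586.0, 246.0]]
66 -43.75 [[430.0, 168.0], [438.0, 176.0], [472.0, 154.0], [480.0, 161.0]]
66 43.75 [[534.0, 262.0], [543.0, 270.0], [577.0, 246.0], [586.0, 254.0]]
```

```bash
python3 - <<'E'
from p import *
# crop of the hand at 8x around the lead finger in s3, and projections of candidate knuckle points
a=cv2.imread('pics/s3.png')[215:285,265:325]
cv2.imwrite('pics/c4.png',cv2.resize(a,None,fx=9,fy=8.5,interpolation=cv2.INTER_CUBIC))
o=readout.get_obs(); r=R.from_quat(o['tool_rot'])
for y in(50,57,64):
  for x in (11,14):
    w=r.apply(np.array([[x,y,L] for L in(0,20,30,40,50)])/1e3)+o['eef_pos']
    print(y,x,((proj('side',w)-[265,215])*[9,8.5]).round(0).tolist())
E
```

```text
50 11 [[342.0, 301.0], [342.0, 369.0], [342.0, 403.0], [341.0, 436.0], [341.0, 469.0]]
50 14 [[353.0, 297.0], [353.0, 366.0], [352.0, 399.0], [352.0, 433.0], [352.0, 466.0]]
57 11 [[359.0, 314.0], [358.0, 382.0], [358.0, 416.0], [358.0, 449.0], [358.0, 483.0]]
57 14 [[370.0, 310.0], [369.0, 379.0], [369.0, 412.0], [369.0, 446.0], [368.0, 479.0]]
64 11 [[376.0, 327.0], [375.0, 395.0], [375.0, 429.0], [374.0, 463.0], [374.0, 496.0]]
64 14 [[387.0, 323.0], [386.0, 392.0], [385.0, 425.0], [385.0, 459.0], [385.0, 492.0]]
```

View pics/c4.png

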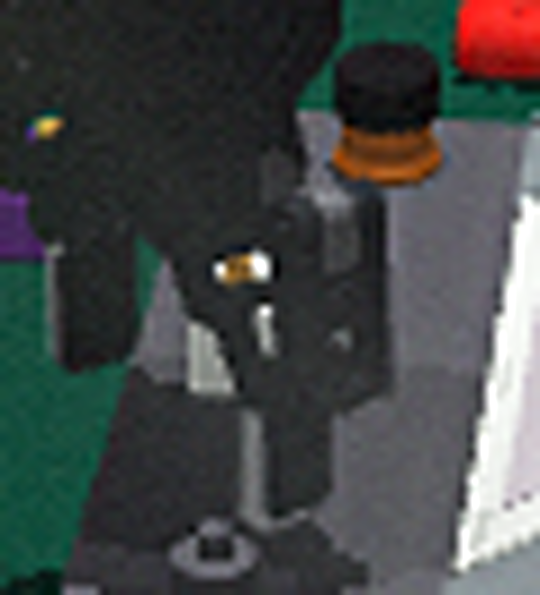

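The knuckle's lower corner is about 21 mm ahead of the TCP, so it reaches forward of the lead finger near the height of the box top. I'll start low with the hand turned further (psi 70°), so the flap is touched first. Then I'll turn towards psi 38° and rise to TCP z 152 before the knuckle reaches the box top.

```bash
cat > wp.py <<'E'
from p import *
S=92.0; TH=3.75
def hc(cx,cy,psi):
    p=np.radians(psi); n=np.array([np.cos(p),np.sin(p)]); u=np.array([np.sin(p),-np.cos(p)])
    return np.array([cx,cy])-11*n-TH*u+S/2*u
def corner():
    o=readout.get_obs(); r=R.from_quat(o["tool_rot"]); v=r.apply([0,1,0]); psi=90+np.degrees(np.arctan2(v[1],v[0])-B[2])
    c=w2b(o["eef_pos"])-(hc(0,0,psi)); print("corner",c.round(1),"psi %.1f"%psi,"x_l %.1f"%(c[0]+S*np.sin(np.radians(psi))))
def rows(wps):  # (cx,cy,psi,zTCP)
    for w in wps: print(w,"xl %.1f"%(w[0]+S*np.sin(np.radians(w[2]))),end=" "); go(*hc(*w[:3]),w[3],w[2])
E
python3 -c "
from wp import *
st(); corner(); rows([(-84,0,50,145),(-83,2,60,144),(-82,3,70,144)])"
```

```text
t 3.13 box xy [-68.4 -39.2] z 147.5 psi 40.1 tilt [-0. -0.] g 80.4 F [ 0.7 -0.8 -0.3]
corner [-87.2   0.2] psi 40.1 x_l -27.9
(-84, 0, 50, 145) xl -13.5 shift [9.7 3.4 2.5] turn [-1.000e-04  1.000e-04 -1.728e-01]
(-83, 2, 60, 144) xl -3.3 shift [19.4  2.5  3.5] turn [-1.000e-04  1.000e-04 -3.473e-01]
(-82, 3, 70, 144) xl 4.5 shift [28.3  1.   3.5] turn [-1.000e-04  1.000e-04 -5.219e-01]
```

Call:
{"api": "send_rows", "payload": {
  "moves": [
    [[3,1,1],[0,0,-0.058],84.5],
    [[6.5,2.2,2],[0,0,-0.115],84.5],
    [[9.7,3.2,2.5],[0,0,-0.173],84.5],
    [[13,3,2.8],[0,0,-0.23],84.5],
    [[16,2.8,3.2],[0,0,-0.29],84.5],
    [[19.4,2.5,3.5],[0,0,-0.347],84.5],
    [[22.5,2,3.5],[0,0,-0.405],84.5],
    [[25.5,1.5,3.5],[0,0,-0.463],84.5],
    [[28.3,1,3.5],[0,0,-0.522],84.5],
    [[28.3,1,3.5],[0,0,-0.522],84.5]
  ]
}}

```text
clock: 3.97
eef_pos: [0.4713, -0.0691, 0.1445]
tool_rot: [0.866, 0.501, 0.001, 0.0]
ft_force: [0.2, 0.2, -0.7]
grip_width: 0.0844
```

```bash
python3 look.py 5; python3 -c "
from wp import *
from trk import track
corner(); print(*track(),sep='\n')
rows([(-74.5,3,70,144),(-66,3,66,144),(-58,3,62,144),(-49,3.5,58,144)])
o=readout.get_obs(); r=R.from_quat(o['tool_rot'])
for y in(-46,46):
    w=r.apply(np.array([[x,y+d,60] for x in(-11,11) for d in(-3.75,3.75)])/1e3)+o['eef_pos']; print(y,((proj('side',w)-[265,225])*5+[400,0]).round(0).tolist())
"
```

```text
t 3.97 box xy [-45.3 -21.5] z 144.5 psi 70.1 tilt [ 0.001 -0.   ] g 84.4 F [ 0.2  0.2 -0.7]
corner [-81.8   3.1] psi 69.9 x_l 4.7
([-56.3, 17.2], [40.9, 14.7], 4.4, 2320)
(-74.5, 3, 70, 144) xl 12.0 shift [2.6 7.  0.2] turn [ 0.0002 -0.     -0.0012]
(-66, 3, 66, 144) xl 18.0 shift [ 2.6 14.1  0.2] turn [ 0.0002 -0.      0.0686]
(-58, 3, 62, 144) xl 23.2 shift [ 2.5 20.5  0.2] turn [ 0.0002 -0.      0.1384]
(-49, 3.5, 58, 144) xl 29.0 shift [ 3.3 27.6  0.2] turn [ 2.000e-04 -1.000e-04  2.082e-01]
-46 [[452.0, 171.0], [466.0, 175.0], [475.0, 147.0], [490.0, 151.0]]
46 [[636.0, 223.0], [652.0, 228.0], [658.0, 198.0], [673.0, 203.0]]
```

View pics/c5.png

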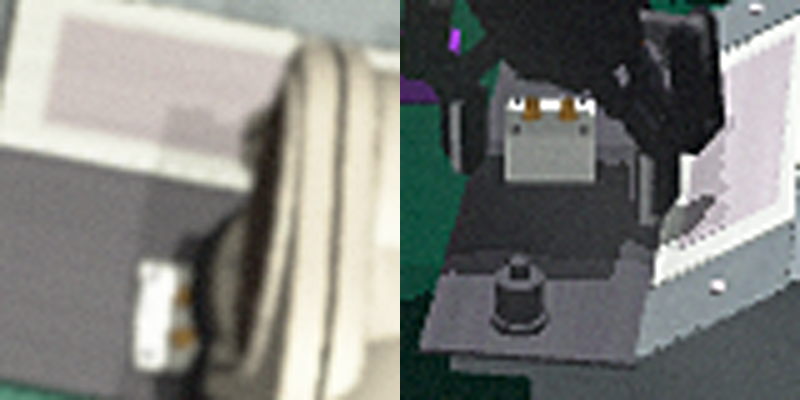

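Top view: the left half of the module is visible at (160,315). Side view: the module is clear at (550,140), the trailing finger is behind it at (460,140), and the lead finger is at the flap, near (655,215). I'll start opening the flap and pushing gently.

Call:
{"api": "send_rows", "payload": {
  "moves": [
    [[1,2.5,0],[0,0,0],84.5],
    [[2,4.7,0],[0,0,0],84.5],
    [[2.6,7,0],[0,0,0],84.5],
    [[2.6,8.8,0],[0,0,0.017],84.5],
    [[2.6,10.5,0],[0,0,0.034],84.5],
    [[2.6,12.3,0],[0,0,0.051],84.5],
    [[2.6,14.1,0],[0,0,0.069],84.5],
    [[2.6,15.7,0],[0,0,0.086],84.5],
    [[2.5,17.3,0],[0,0,0.104],84.5],
    [[2.5,18.9,0],[0,0,0.121],84.5],
    [[2.5,20.5,0],[0,0,0.138],84.5]
  ]
}}

```text
clock: 5.03
eef_pos: [0.4897, -0.0775, 0.1442]
tool_rot: [0.899, 0.438, 0.0, 0.0]
ft_force: [-2.2, 0.3, 1.3]
grip_width: 0.084
```

```bash
python3 look.py 6; python3 - <<'E'
from wp import *
from trk import track
corner(); print(*track(cv2.imread('pics/t6.png')[:,:,::-1]),sep='\n')
# side: module light faces
for n in(5,6):
    im=cv2.imread(f'pics/s{n}.png'); c=cv2.resize(im[235:275,275:325],None,fx=4,fy=4,interpolation=cv2.INTER_CUBIC)
    m=(c.min(2)>125).astype(np.uint8); k,l,s,ce=cv2.connectedComponentsWithStats(m)
    for i in range(1,k):
        if s[i,4]>300:
            q=np.argwhere(l==i)[:,::-1]; print(n,'bbox',(s[i,:4]/4+[275,235,0,0]).tolist(),'rect',cv2.minAreaRect(q.astype(np.float32)))
E
```

```text
t 5.03 box xy [-25.8 -26.5] z 144.2 psi 61.9 tilt [ 0. -0.] g 84.0 F [-2.2  0.3  1.3]
corner [-57.7   2.9] psi 62.0 x_l 23.5
([-41.8, 15.1], [25.2, 42.6], 10.0, 3381)
5 bbox [286.0, 244.5, 18.25, 16.75] rect ((79.84488677978516, 70.58222198486328), (71.72996520996094, 65.8691177368164), 0.8814040422439575)
5 bbox [320.0, 255.75, 5.0, 10.75] rect ((191.26461791992188, 104.67726135253906), (18.674970626831055, 42.616554260253906), 6.170175075531006)
5 bbox [316.75, 270.0, 8.25, 5.0] rect ((183.0, 149.5), (19.0, 32.0), 90.0)
6 bbox [299.0, 243.75, 5.25, 6.0] rect ((106.0, 46.5), (23.0, 20.0), 90.0)
6 bbox [293.0, 244.75, 18.0, 17.0] rect ((108.06076049804688, 70.84169006347656), (67.22048950195312, 70.07874298095703), 87.0390625)
```

View pics/c6.png

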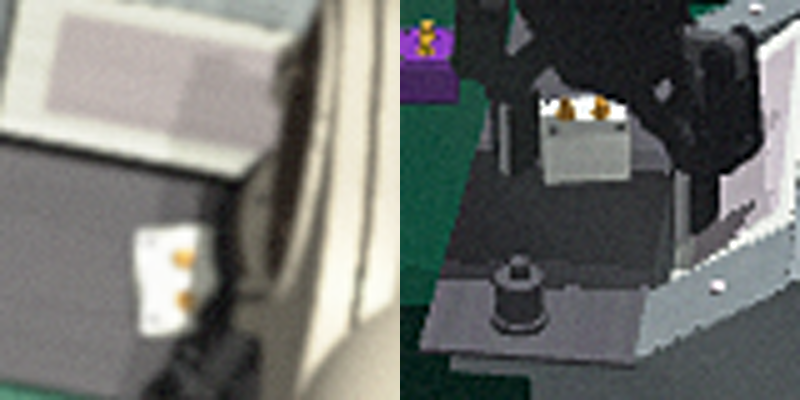

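Top view: the module is at crop (170,280), its jacks at (185,258) and (185,300), and a dark gap at the sill shows the flap is open. Side view: the module is about square, with the trailing finger behind it. From here I track by the jacks.

```bash
cat > jk.py <<'E'
from wp import *
from trk import un
def jacks(a):
    x0,y0,k=320,215,5; c=cv2.resize(a[y0:y0+65,x0:x0+50],None,fx=k,fy=k,interpolation=cv2.INTER_CUBIC).astype(int)
    m=((c[:,:,0]-c[:,:,2])>45).astype(np.uint8); n,l,s,ce=cv2.connectedComponentsWithStats(m)
    i=[j for j in range(1,n) if s[j,4]>60]; w=[w2b(un(ce[j]/k+[x0,y0],.109)) for j in i]
    print("areas",[int(s[j,4]) for j in i],"jacks",[v.round(1).tolist() for v in w])
    if len(w)==2:
        d=w[0]-w[1]; d=d*np.sign(d[0]); print("module",((w[0]+w[1])/2).round(1),"yaw %.1f"%np.degrees(np.arctan2(d[1],d[0])),"sep %.1f"%np.linalg.norm(d))
if __name__=="__main__":
    import sys
    st(); corner(); a=camera('top'); cv2.imwrite(f'pics/t{sys.argv[1]}.png',a[:,:,::-1]); jacks(a)
E
python3 - <<'E'
from jk import *
for n in('top0','t3','t5','t6'): print(n); jacks(cv2.imread(f'pics/{n}.png')[:,:,::-1])
rows([(-52,4,59,144),(-46,4.5,56,144),(-38,5,53,146)])
E
```

```text
top0
areas [274, 271] jacks [[-47.6, 7.1], [-63.6, 5.4]]
module [-55.6   6.3] yaw 6.2 sep 16.1
t3
areas [292, 306] jacks [[-47.6, 7.0], [-63.7, 5.3]]
module [-55.6   6.1] yaw 6.0 sep 16.2
t5
areas [109, 288] jacks [[-47.9, 7.4], [-63.3, 4.5]]
module [-55.6   5.9] yaw 10.5 sep 15.7
t6
areas [409, 318] jacks [[-33.3, 9.4], [-49.3, 6.5]]
module [-41.3   7.9] yaw 10.3 sep 16.3
(-52, 4, 59, 144) xl 26.9 shift [1.5 3.9 0.1] turn [0.0006 0.     0.0519]
(-46, 4.5, 56, 144) xl 30.3 shift [2.6 8.2 0.1] turn [ 0.0006 -0.      0.1042]
(-38, 5, 53, 146) xl 35.5 shift [ 4.7 14.2 -1.8] turn [ 0.0006 -0.      0.1566]
```

```bash
python3 -c "
from wp import *
rows([(-52,4.2,59,144),(-46,5.6,56,144)])"
```

```text
(-52, 4.2, 59, 144) xl 26.9 shift [1.6 3.8 0.1] turn [0.0006 0.     0.0519]
(-46, 5.6, 56, 144) xl 30.3 shift [3.5 7.7 0.1] turn [ 0.0006 -0.      0.1042]
```

Call:
{"api": "send_rows", "payload": {
  "moves": [
    [[0.8,1.9,0],[0,0,0.026],84.5],
    [[1.6,3.8,0],[0,0,0.052],84.5],
    [[2.2,5.1,0],[0,0,0.069],84.5],
    [[2.9,6.4,0],[0,0,0.087],84.5],
    [[3.5,7.7,0],[0,0,0.104],84.5]
  ]
}}

```text
clock: 5.55
eef_pos: [0.498, -0.0796, 0.1441]
tool_rot: [0.921, 0.39, -0.0, 0.0]
ft_force: [-3.0, 1.9, 0.7]
grip_width: 0.0846
```

```bash
python3 jk.py 7; python3 -c "
from wp import *
rows([(-42,6.5,54.5,145),(-38,7.4,53,146),(-34,8.3,51.5,147)])"
```

```text
t 5.55 box xy [-17.3 -27.2] z 144.1 psi 55.9 tilt [ 0. -0.] g 84.6 F [-3.   1.9  0.7]
corner [-46.1   5.6] psi 55.9 x_l 30.1
areas [289, 413] jacks [[-22.2, 14.0], [-37.6, 8.7]]
module [-29.9  11.4] yaw 18.8 sep 16.3
(-42, 6.5, 54.5, 145) xl 32.9 shift [ 1.9  2.3 -0.9] turn [0.0006 0.     0.0245]
(-38, 7.4, 53, 146) xl 35.5 shift [ 3.7  4.8 -1.9] turn [0.0006 0.     0.0507]
(-34, 8.3, 51.5, 147) xl 38.0 shift [ 5.6  7.3 -2.9] turn [0.0006 0.     0.0769]
```

```bash
python3 -c "
from wp import *
rows([(-42,7.3,54.5,145),(-38,9,53,146),(-34,10.7,51.5,147)])"
```

```text
(-42, 7.3, 54.5, 145) xl 32.9 shift [ 2.5  1.9 -0.9] turn [0.0006 0.     0.0245]
(-38, 9, 53, 146) xl 35.5 shift [ 5.1  3.9 -1.9] turn [0.0006 0.     0.0507]
(-34, 10.7, 51.5, 147) xl 38.0 shift [ 7.6  5.9 -2.9] turn [0.0006 0.     0.0769]
```

Call:
{"api": "send_rows", "payload": {
  "moves": [
    [[1.3,1,-0.5],[0,0,0.012],84.5],
    [[2.5,1.9,-0.9],[0,0,0.025],84.5],
    [[3.8,2.9,-1.4],[0,0,0.038],84.5],
    [[5.1,3.9,-1.9],[0,0,0.051],84.5],
    [[6.4,4.9,-2.4],[0,0,0.064],84.5],
    [[7.6,5.9,-2.9],[0,0,0.077],84.5]
  ]
}}

```text
clock: 6.1
eef_pos: [0.5077, -0.0783, 0.1469]
tool_rot: [0.935, 0.354, -0.0, 0.0]
ft_force: [-2.6, 1.5, -1.1]
grip_width: 0.0843
```

```bash
python3 jk.py 8; python3 -c "
from wp import *
rows([(-30,12.2,49.5,148.5),(-26,14,47.5,150),(-22,15.6,46,151.5)])"
```

```text
t 6.10 box xy [ -7.8 -24.2] z 146.9 psi 51.4 tilt [-0. -0.] g 84.3 F [-2.6  1.5 -1.1]
corner [-34.   10.8] psi 51.4 x_l 37.9
areas [308, 445] jacks [[-9.7, 18.7], [-25.1, 13.3]]
module [-17.4  16. ] yaw 19.5 sep 16.4
(-30, 12.2, 49.5, 148.5) xl 40.0 shift [ 1.9  1.6 -1.4] turn [ 0.0006 -0.0001  0.0332]
(-26, 14, 47.5, 150) xl 41.8 shift [ 4.4  3.1 -2.9] turn [ 0.0006 -0.0001  0.0681]
(-22, 15.6, 46, 151.5) xl 44.2 shift [ 7.   4.9 -4.4] turn [ 0.0006 -0.0002  0.0943]
```

Call:
{"api": "send_rows", "payload": {
  "moves": [
    [[1,0.8,-0.8],[0,0,0.017],84.5],
    [[1.9,1.6,-1.6],[0,0,0.033],84.5],
    [[3.2,2.4,-2.4],[0,0,0.051],84.5],
    [[4.4,3.1,-3.2],[0,0,0.068],84.5],
    [[5.7,4,-4.2],[0,0,0.081],84.5],
    [[7,4.9,-5.2],[0,0,0.094],84.5]
  ]
}}

```text
clock: 6.65
eef_pos: [0.5165, -0.0773, 0.1523]
tool_rot: [0.951, 0.308, -0.0, 0.0]
ft_force: [-3.4, 1.4, -0.4]
grip_width: 0.0842
```

```bash
python3 look.py 9; python3 jk.py 10; python3 -c "
from wp import *
rows([(-17,17.5,46,152),(-12,19,45,152),(-8,20.5,44,152),(-4,22,42,152)])"
```

```text
t 6.65 box xy [  0.6 -21.7] z 152.3 psi 45.9 tilt [-0. -0.] g 84.2 F [-3.4  1.4 -0.4]
t 6.75 box xy [  1.  -21.6] z 152.5 psi 46.0 tilt [ 0.001 -0.001] g 84.7 F [-3.4  0.1  0.1]
corner [-21.7  15.6] psi 46.0 x_l 44.4
areas [392, 394] jacks [[6.2, 21.6], [-8.8, 18.1]]
module [-1.3 19.8] yaw 13.2 sep 15.3
(-17, 17.5, 46, 152) xl 49.2 shift [4.7 2.1 0.5] turn [ 0.001  -0.0005  0.0002]
(-12, 19, 45, 152) xl 53.1 shift [8.5 4.4 0.5] turn [ 0.001  -0.0005  0.0177]
(-8, 20.5, 44, 152) xl 55.9 shift [11.6  6.1  0.5] turn [ 0.001  -0.0005  0.0351]
(-4, 22, 42, 152) xl 57.6 shift [14.   7.4  0.5] turn [ 0.001  -0.0005  0.07  ]
```

View pics/c9.png

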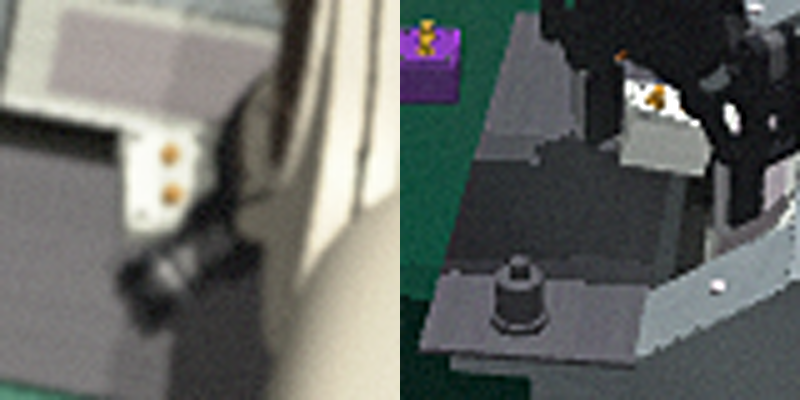

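Top view: the module is at the sill, with jacks at (170,153) and (170,193). Side view: its nose is just dipping at (665,150), with the flap held open by the lead finger near (735,180). I push on.

Call:
{"api": "send_rows", "payload": {
  "moves": [
    [[3.5,1.6,0.2],[0,0,0],84.5],
    [[6.5,3.2,0.3],[0,0,0.008],84.5],
    [[9.3,4.8,0.3],[0,0,0.022],84.5],
    [[11.6,6.1,0.3],[0,0,0.035],84.5],
    [[11.6,6.1,0.3],[0,0,0.035],84.5]
  ]
}}

```text
clock: 7.22
eef_pos: [0.5296, -0.0756, 0.1516]
tool_rot: [0.956, 0.292, -0.0, 0.0]
ft_force: [-5.5, 1.3, -0.3]
grip_width: 0.0845
```

```bash
python3 look.py 11; python3 jk.py 12
```

```text
t 7.22 box xy [ 13.2 -17.7] z 151.6 psi 44.0 tilt [-0.001 -0.001] g 84.5 F [-5.5  1.3 -0.3]
t 7.32 box xy [ 12.9 -17.7] z 151.7 psi 44.0 tilt [-0.001 -0.001] g 84.2 F [-4.7  0.7 -1.2]
corner [-8.5 20.3] psi 44.0 x_l 55.4
areas [] jacks []
```

View pics/c11.png

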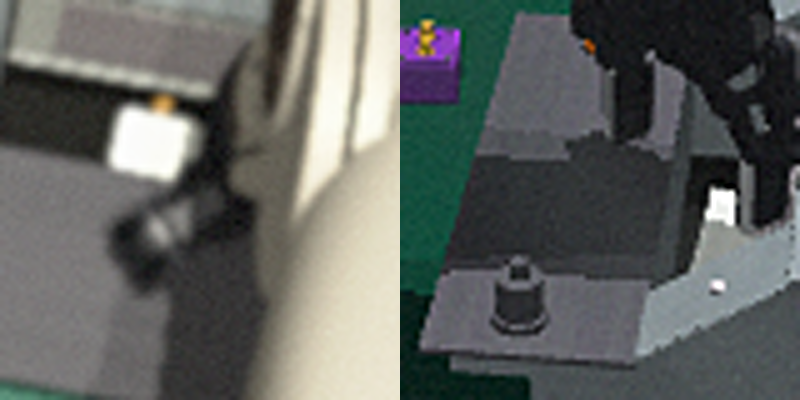

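The module has gone over the sill nose first: its white rear face is at top crop (152,140), with a jack forward at (162,103). The lead finger still holds the flap. That was my 12th picture, so further checks are numeric. First I check that it rests clear of the flap's sweep.

```bash
cat > blob.py <<'E'
import sys
from jk import *
def blob(a,z=.044):
    k=4;x0,y0=320,222; c=cv2.resize(a[y0:y0+35,x0:x0+40],None,fx=k,fy=k,interpolation=cv2.INTER_CUBIC)
    m=(c.min(2)>150).astype(np.uint8); n,l,s,ce=cv2.connectedComponentsWithStats(m)
    for i in range(1,n):
        if s[i,4]>250:
            r=cv2.minAreaRect(np.argwhere(l==i)[:,::-1].astype(np.float32)); w=[w2b(un(p/k+[x0-.4,y0-.4],z)).round(1).tolist() for p in cv2.boxPoints(r)]
            print("  area",s[i,4],"mean",c[l==i].mean(0).round(0),"corners",w)
    y=((c[:,:,0].astype(int)-c[:,:,2])>40); print("  yellow",int(y.sum()),(np.argwhere(y).mean(0)[::-1]/k+[x0,y0]).round(1) if y.any() else "")
if __name__=="__main__":
    for n in sys.argv[1:]:
        print(n); blob(cv2.imread(f'pics/t{n}.png')[:,:,::-1])
E
python3 blob.py 11 12
```

```text
11
  area 789 mean [177. 178. 166.] corners [[40.1, 73.7], [45.4, 73.6], [44.6, 17.4], [39.3, 17.5]]
  area 3093 mean [237. 237. 231.] corners [[2.5, 43.5], [30.9, 42.2], [29.5, 10.5], [1.1, 11.9]]
  yellow 300 [342.5 230.7]
12
  area 3195 mean [208. 209. 196.] corners [[19.9, 75.0], [46.4, 73.5], [42.6, 7.5], [16.2, 9.1]]
  yellow 0
```

Call:
{"api": "send_rows", "payload": {
  "moves": [
    [[0,0,0],[0,0,0],84.5],
    [[0,0,0],[0,0,0],84.5],
    [[0,0,0],[0,0,0],84.5],
    [[0,0,0],[0,0,0],84.5],
    [[0,0,0],[0,0,0],84.5],
    [[0,0,0],[0,0,0],84.5]
  ]
}}

```text
clock: 7.87
eef_pos: [0.5291, -0.0755, 0.1517]
tool_rot: [0.956, 0.292, -0.001, 0.0]
ft_force: [-4.5, 0.1, 0.3]
grip_width: 0.0846
```

```bash
python3 jk.py 13; python3 look.py 14; python3 blob.py 12 13 14; python3 - <<'E'
import cv2
for n in(11,12,14):
    a=cv2.imread(f'pics/t{n}.png')[224:250,322:360].min(2)
    print(n); print("\n".join(" ".join("%3d"%v for v in r[::2]) for r in a[::2]))
for n in(11,14):
    a=cv2.imread(f'pics/s{n}.png')[250:285,315:345].min(2)
    print('side',n); print("\n".join(" ".join("%3d"%v for v in r[::2]) for r in a[::2]))
E
```

```text
t 7.87 box xy [ 12.7 -17.7] z 151.7 psi 44.0 tilt [-0.001 -0.001] g 84.6 F [-4.5  0.1  0.3]
corner [-8.7 20.3] psi 44.0 x_l 55.2
areas [167] jacks [[26.1, 27.1]]
t 7.92 box xy [ 12.7 -17.7] z 151.7 psi 44.0 tilt [-0.001 -0.001] g 84.3 F [-4.3  1.  -0.1]
12
  area 3195 mean [208. 209. 196.] corners [[19.9, 75.0], [46.4, 73.5], [42.6, 7.5], [16.2, 9.1]]
  yellow 0 
13
  area 967 mean [178. 179. 166.] corners [[38.7, 73.7], [44.2, 73.7], [43.9, 7.6], [38.4, 7.6]]
  area 3018 mean [237. 237. 231.] corners [[7.9, 43.4], [35.4, 41.4], [33.1, 10.0], [5.7, 12.1]]
  yellow 129 [343.1 229.9]
14
  area 973 mean [179. 180. 167.] corners [[38.4, 73.7], [43.9, 73.7], [44.4, 7.8], [39.0, 7.8]]
  area 3021 mean [237. 237. 231.] corners [[7.7, 43.4], [35.2, 41.6], [33.2, 10.0], [5.8, 11.9]]
  yellow 131 [343.1 229.9]
11
106 119 152 173 164 174 173 157 150 138 114 111 107 106 107 113  85  36  80
 18  17  34  43  68 103 112 151 174 166 153 161 145 135 137 111  52  46  85
 32  26  30  21  25  15  12  33  36  49  82  99 112 147 150 104  34  48  90
 34  29  31  33  39  22  54  89  60  48  78  48  20  27  
[... 4160 characters left out ...]
  20  22  19  12 112  55  19  19  18 155
 47  44  56  57  13 129  53   0   0 105  56  19  27  10  99
 41  40  62  52  69 255 255 255 255 100  60  26  28  15 102
 45  47  60  31 204 234 233 239 255  99  25  20  14  65 101
 52  50  64  25 255 254 252 244 255  92 105  53  90 109  88
 53  66  61  31 149 128 127 133 124 111 122 128 138 140 102
 54  65  63  33 143 135 149 138 147 132 143 139 129 138 138
 67  65  65  36 140 135 145 139 141 144 143 138 139 145 123
 65  70  57  29 139 136 143 141 140 143 138 137 140 142 162
 53  59  34 146 134 135 134 133 139 138 138 136 145 136 170
 43 144 144 138 138 138 173 245 129 138 142 136 143 148  65
136 136 133 138 135 138 135 137 138 138 141 145  76  69  70
```

```bash
python3 - <<'E'
from p import *
im=cv2.imread('pics/s14.png')[:,:,::-1]; print((im[262:273,321:334].min(2)))
a=cv2.imread('pics/t14.png')[:,:,::-1]
from trk import un
for z in(.030,.044,.060,.075):
    # top-camera corners re-intersected at height z, then projected to the side camera
    P=[np.r_[un(proj('top',np.r_[b2w(*q),.044])[0],z),z] for q in((7,43),(34,42),(33,10),(6.5,12))]
    print(z,[w2b(p).round(0).tolist() for p in P],proj('side',np.array(P)).round(1).tolist())
E
```

```text
[[ 64  27  21  17  20  18  22  17  19  10  12  29 112]
 [ 59  23  11   0   2   4  13   7  13  12   7  51 109]
 [ 57  17  13 156 129  52  53   0   0   0   0  46 105]
 [ 44  14  40 255 255 255 255 255 255 255 244  29 100]
 [ 52   5  69 255 255 255 255 255 255 255 255  18 100]
 [ 46  26 181 255 240 238 239 239 238 244 255  20 103]
 [ 31  22 204 246 234 234 233 238 239 247 255  47  99]
 [ 28  41 255 249 239 236 237 237 239 247 203  47  88]
 [ 25  67 255 255 254 253 252 244 244 245 255  84  92]
 [ 28  89 145 129 131 135 130 130 255 255 255 209 132]
 [ 31 171 149 142 128 130 127 110 133 130 124 116 111]]
0.03 [[8.0, 42.0], [36.0, 41.0], [35.0, 9.0], [8.0, 11.0]] [[323.5, 268.0], [335.0, 269.0], [333.6, 276.9], [322.2, 275.6]]
0.044 [[7.0, 43.0], [34.0, 42.0], [33.0, 10.0], [6.0, 12.0]] [[323.1, 262.9], [334.4, 263.9], [333.1, 271.6], [321.7, 270.3]]
0.06 [[5.0, 44.0], [32.0, 43.0], [31.0, 11.0], [5.0, 13.0]] [[322.5, 257.0], [333.8, 258.0], [332.4, 265.4], [321.2, 264.2]]
0.075 [[4.0, 44.0], [30.0, 43.0], [29.0, 12.0], [3.0, 14.0]] [[322.0, 251.4], [333.2, 252.4], [331.8, 259.6], [320.7, 258.4]]
```

The settled module stands on end on the box floor. Its top is at z≈42–44 mm, below the flap's lowest sweep of about 50 mm, so I can draw the hand straight back slowly.

Call:
{"api": "send_rows", "payload": {
  "moves": [
    [[-2.2,-2.1,0],[0,0,0],84.5],
    [[-5,-4.9,0],[0,0,0],84.5],
    [[-8,-7.6,0],[0,0,0],84.5],
    [[-11,-10.6,0],[0,0,0],84.5],
    [[-14,-13.5,0],[0,0,0],84.5],
    [[-17,-16.4,0],[0,0,0],84.5],
    [[-20,-19.3,0],[0,0,0],84.5],
    [[-23,-22.2,0],[0,0,0],84.5],
    [[-26,-25,0],[0,0,0],84.5],
    [[-29,-28,0],[0,0,0],84.5],
    [[-32,-31,0],[0,0,0],84.5],
    [[-36,-34.7,0],[0,0,0],84.5]
  ]
}}

```text
clock: 9.02
eef_pos: [0.4794, -0.0668, 0.1515]
tool_rot: [0.956, 0.292, -0.001, -0.0]
ft_force: [0.3, -0.0, 0.5]
grip_width: 0.0846
```

```bash
python3 -c "
from wp import *
st(); corner()"
```

```text
t 9.02 box xy [-37.7 -17.8] z 151.5 psi 44.0 tilt [-0.001 -0.   ] g 84.6 F [ 0.3 -0.   0.5]
corner [-59.2  20.3] psi 44.0 x_l 4.7
```

Call:
{"api": "send_rows", "payload": {
  "moves": [
    [[-6,-6,0],[0,0,0],84.5],
    [[-12,-12,0],[0,0,0],84.5],
    [[-18,-18,0],[0,0,0],84.5],
    [[-24,-23,0],[0,0,0],84.5],
    [[-30,-29,-5],[0,0,0],84.5],
    [[-36,-35,-15],[0,0,0],84.5],
    [[-42,-41,-28],[0,0,0],84.5],
    [[-50,-49,-42],[0,0,0],84.5],
    [[-60,-59,-58],[0,0,0],84.5],
    [[-72,-70,-75],[0,0,0],84.5],
    [[-84,-82,-90],[0,0,0],84.5],
    [[-90,-88,-100],[0,0,0],84.5]
  ]
}}

```text
clock: 10.02
eef_pos: [0.3538, -0.0438, 0.2531]
tool_rot: [0.956, 0.292, -0.0, 0.0]
ft_force: [0.3, -0.1, -0.6]
grip_width: 0.0848
```

```bash
python3 look.py 15; python3 - <<'E'
from p import *
for v,r in(("top",(slice(130,320),slice(225,450))),("side",(slice(205,345),slice(240,420)))):
    a=cv2.imread(f'pics/{v}0.png')[r].astype(int); b=cv2.imread(f'pics/{v[0]}15.png')[r].astype(int)
    d=(cv2.blur(np.abs(a-b).max(2).astype(np.float32),(3,3))>35).astype(np.uint8)
    n,l,s,ce=cv2.connectedComponentsWithStats(d)
    for i in range(1,n):
        if s[i,4]>8: print(v,(s[i,:5]+[r[1].start,r[0].start,0,0,0]).tolist(),'before',a[l==i].mean(0).round(0),'after',b[l==i].mean(0).round(0))
E
```

```text
t 10.02 box xy [-165.4  -16.9] z 253.1 psi 44.0 tilt [-0. -0.] g 84.8 F [ 0.3 -0.1 -0.6]
top [336, 262, 21, 24, 451] before [221. 228. 229.] after [118. 118. 120.]
top [358, 309, 37, 11, 221] before [111. 130.  79.] after [57. 63. 48.]
top [332, 317, 20, 3, 52] before [118. 140.  85.] after [74. 89. 51.]
side [247, 205, 17, 20, 195] before [64. 82. 38.] after [52. 55. 51.]
side [285, 244, 20, 17, 317] before [166. 174. 174.] after [108. 102. 101.]
side [240, 282, 17, 13, 177] before [133.  74. 113.] after [64. 38. 59.]
side [249, 298, 12, 9, 57] before [60. 79. 16.] after [31. 39.  8.]
side [240, 302, 6, 3, 13] before [59. 80. 15.] after [32. 42.  9.]
```

The flap area, jar, load, good module, multimeter and mug match the first pictures. Only the module has gone from the ledge; the remaining differences are the arm and its shadow.

```bash
python3 -c "
from workcell import order
print(order.job_done())"
```

```text
the job is handed in; nothing more can be done
None
```

The failed module is in the reject box, the flap has sprung shut behind it, and the job is handed in at about 10 s of the 32 s allowed.

- **How it went:** One finger pushed the flap open. The other pushed the module along the ledge, steered by the camera, until it tipped over the sill. I held the flap open until the module had settled, then drew the hand back.
- **Order of touching:** By my geometry, the finger had opened the flap only slightly when the other finger first touched the module. The flap then opened wider as the module advanced, and my estimates kept the module well clear of it.
- **Module in the box:** Both cameras place it standing on end on the box floor, its top at about 42–44 mm. The flap's lowest sweep is about 50 mm, so the flap should have cleared it. I worked this out from the pictures and did not watch the flap close over it.
- **Final checks:** The wrist force read about zero after the hand drew back, and the readings I took during the push were about 6 N at most. Comparing before and after pictures around the box, only the module has left the ledge. The flap looks shut as at the start, and the jar, load, good module and other nearby things look unmoved; the remaining differences look like the arm and its shadow.
- **Not confirmed:**
  - I had used all 12 picture views, so the final state was checked by numbers only.
  - The module turned up to about 20° while being pushed.
  - The finger corner actually touching it was about 4 mm behind where I had reckoned.

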